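Shut the vial drawers that are done with

ROBOT

A 7-joint arm with a two-finger parallel gripper is mounted at the origin on a cart in front of the work surface, level with it; the furniture and walls round the work are solid. World frame = base frame: x ahead of the robot, y to its left, z up, the work surface at z = 0. Lengths are in m, angles in rad, forces in N, time in s.
With the tool pointing down it reaches from about 0.425 to 0.95 m from the base axis. Payload 4.7 kg.
Tool frame: the origin (TCP) lies between the finger pads; the fingertips stand 25 mm ahead of it and the grasp point (between the pads) lies 6 mm ahead of it; x points along the fingers, z is the direction in which the jaws open and shut, and the axes are right-handed (so a half turn about x gives the same grasp; the last joint's range is limited). The gripper opens to 85 mm and grips with 20 to 120 N. Pads are 22 mm wide; open, the fingers measure 114 mm over their backs; the gripper's body (76 mm by 85 mm) begins 54 mm behind the grasp point. The pads swing forward as they close: fully open they stand 13 mm farther back than shut.
Start: joints at [-0.029, 0.469, -0.049, 1.532, 0.024, 1.141, -0.082], TCP at [0.675, 0, 0.256] pointing down, gripper open.
Joint ranges: [-2.59, 2.59], [-0.33, 1.99], [-1.39, 1.29], [0.1, 2.45], [-1.04, 4.18], [0.21, 1.99], [-2.66, 2.66]. Speed limits (rad/s): [2.57, 2.57, 3.14, 3.14, 3.14, 3.14, 3.14].

INTERFACE

Orientations are given as a 3x3 rotation matrix whose columns are the frame's x, y, z axes.
In Python, from rig import * gives the robot as it stands. Calls block until the motion is done:
- movep(position, orientation): joint-space move of the TCP to a pose.
- move_l(position, attitude=None, feed=0.15, until_force=None): straight line of the TCP; attitude=None keeps the orientation; feed is the mean speed in m/s. With until_force (N) it stops when the force on the tool has changed by that much, and returns True; else False.
- move_joints(angles): joint-space move.
- command_gripper(opening, newtons=None): finger opening in m; newtons is the grip in N (None keeps the last); returns when the fingers have stopped.
- sleep(seconds).
- inverse_kinematics(position, orientation): joint angles nearest the present ones, or None.
- sense(): the state.
- camera(name): name is "scene" or "side" or "wrist"; returns (picture, depth): 400x640x3 uint8, red, green, blue; 400x640 float32, m along the optical axis (not along the pixel's ray), 0 where there is no reading.
- camera_params(name): a dict with "K" (3x3 intrinsics, pixels), "position" and "rotation" of the camera in the world; the wrist camera has in their place "tool_from_camera" (4x4, takes a point from camera to tool coordinates, whose origin is the TCP and whose axes are the tool frame's). Camera axes: x right, y down, z forward; pixel columns grow to the right and rows downward; lengths in m; the calibration is good to about 2 mm. A picture is of the moment at which its call begins: read the wrist's pose just before it. camera_params takes no time and is no camera call.
A pose or a line that the arm cannot do raises Unreachable and nothing moves.
- finish_job(): hands the job in, once; it reports no verdict.
The state is a dict: "time_s": time; "joint_pos": joint angles; "qd": joint speeds; "joint_efforts": joint torques, N m; "position": TCP position; "tcp_rot": TCP orientation; "wrist_force": force on the tool from outside, world axes, zero at the start; "ft_torque": the same for the moment, N m; "finger_gap": finger opening in m.
Only numpy, scipy, OpenCV 4.12 (cv2) and the standard library are available. Lean on these libraries where they do the work, as an engineer would, in place of code of your own. Each camera call takes 0.05 s, during which the arm holds its last target.

TASK

The three drawers of the small vial chest on the bench stand open, with one vial in each. With the fingertips push the two drawers that hold the blue-capped and the red-capped vial fully home, either one first, and leave the drawer with the green-capped vial standing open just as it is. Do not touch, lift or tip the vials, and leave the other things on the bench where they are.

Things in the scene. Friction and masses are not known exactly. Their poses are not given: they have to be found in the camera images.
- chest: Low white chest, fixed to the bench, 140 deep (x) x 318 wide (y) x 78 mm high, with three drawers side by side, 104 mm from centre to centre. Origin: on the bench under the middle of its front plane (where the backs of the drawer fronts rest when shut); +x points into the chest (the way to push), +y to its left, z up. It stands turned by up to 0.2 rad
- drawer_left (a joint): how far the left (chest +y) drawer is open, in m: 0 = fully home against its stop, grows as it slides out towards the robot, starts at 0.065 to 0.095, stop at 0.10. Slides along chest x with about 2 N of friction, does not spring back
- drawer_left_tab (a point): middle of the outer face of the left (chest +y) drawer's aluminium pull tab, at z = 60 mm, the part that stands farthest out; chest x = -18 mm when shut. The tab is 44 wide, 8 high, and stands 10 mm out from the blue drawer front, which is 101 wide, 8 thick and reaches from 6 to 72 mm above the bench. Axes as the chest's
- drawer_left_floor (a point): point on the inner floor (12 mm above the bench) of the left (chest +y) drawer, 40 mm behind the back of its front, on its middle line. The inside is 88 wide and runs from 40 mm in front of to 86 mm behind this point; side walls reach 48 mm above the bench. Axes as the chest's
- drawer_middle (a joint): how far the middle drawer is open, in m: 0 = fully home against its stop, grows as it slides out towards the robot, starts at 0.065 to 0.095, stop at 0.10. Slides along chest x with about 2 N of friction, does not spring back
- drawer_middle_tab (a point): middle of the outer face of the middle drawer's aluminium pull tab, at z = 60 mm, the part that stands farthest out; chest x = -18 mm when shut. The tab is 44 wide, 8 high, and stands 10 mm out from the blue drawer front, which is 101 wide, 8 thick and reaches from 6 to 72 mm above the bench. Axes as the chest's
- drawer_middle_floor (a point): point on the inner floor (12 mm above the bench) of the middle drawer, 40 mm behind the back of its front, on its middle line. The inside is 88 wide and runs from 40 mm in front of to 86 mm behind this point; side walls reach 48 mm above the bench. Axes as the chest's
- drawer_right (a joint): how far the right (chest -y) drawer is open, in m: 0 = fully home against its stop, grows as it slides out towards the robot, starts at 0.065 to 0.095, stop at 0.10. Slides along chest x with about 2 N of friction, does not spring back
- drawer_right_tab (a point): middle of the outer face of the right (chest -y) drawer's aluminium pull tab, at z = 60 mm, the part that stands farthest out; chest x = -18 mm when shut. The tab is 44 wide, 8 high, and stands 10 mm out from the blue drawer front, which is 101 wide, 8 thick and reaches from 6 to 72 mm above the bench. Axes as the chest's
- drawer_right_floor (a point): point on the inner floor (12 mm above the bench) of the right (chest -y) drawer, 40 mm behind the back of its front, on its middle line. The inside is 88 wide and runs from 40 mm in front of to 86 mm behind this point; side walls reach 48 mm above the bench. Axes as the chest's
- vial_saline: blue-capped clear vial, 24 mm diameter x 53 mm high (the coloured cap top sits in a white collar), loose, standing upright in one of the drawers (which one varies) its centre 26 to 66 mm behind the outer face of the drawer's front and within 15 mm of the drawer's middle line; origin at the centre of its underside
- vial_local: red-capped vial, 18 mm diameter x 39 mm high (the coloured cap top sits in a white collar), loose, standing upright in one of the drawers (which one varies) its centre 26 to 66 mm behind the outer face of the drawer's front and within 15 mm of the drawer's middle line; origin at the centre of its underside
- vial_gel: green-capped vial with brown contents, 21 mm diameter x 45 mm high (the coloured cap top sits in a white collar), loose, standing upright in one of the drawers (which one varies) its centre 26 to 66 mm behind the outer face of the drawer's front and within 15 mm of the drawer's middle line; origin at the centre of its underside
- cement_bottle: white dropper bottle with red band and blue nozzle cap, 34 mm diameter x 83 mm high, loose to the right of the chest; origin at the centre of its underside; a bystander
- beaker: small glass beaker, 43 mm diameter x 52 mm high, loose to the right of the chest, behind the dropper bottle; origin at the centre of its underside; a bystander
- tape_roll: white tape roll lying flat, 47 mm diameter x 25 mm high, loose to the left of the chest; origin at the centre of its underside; a bystander

How it is judged:
At the end, for the whole second after the job is handed in: Blue- and red-capped vials' drawers within 3 mm of home; the green-capped vial's drawer within 6 mm of where it stood; all vials at rest in their drawers, upright within 0.2 rad; bottle, beaker and tape roll within 20 mm of where they were ((((y of vial_gel in the frame of drawer_left_floor between -0.037 and 0.037 m and x of vial_gel in the frame of drawer_left_floor between -0.04 and 0.086 m) and distance of drawer_left_tab from where it was at the start of the episode below 0.006 m and value of joint each of drawer_middle, drawer_right below 0.003 m and ((y of vial_saline in the frame of drawer_middle_floor between -0.037 and 0.037 m and x of vial_saline in the frame of drawer_middle_floor between -0.04 and 0.086 m) or (y of vial_saline in the frame of drawer_right_floor between -0.037 and 0.037 m and x of vial_saline in the frame of drawer_right_floor between -0.04 and 0.086 m)) and ((y of vial_local in the frame of drawer_middle_floor between -0.037 and 0.037 m and x of vial_local in the frame of drawer_middle_floor between -0.04 and 0.086 m) or (y of vial_local in the frame of drawer_right_floor between -0.037 and 0.037 m and x of vial_local in the frame of drawer_right_floor between -0.04 and 0.086 m))) or ((y of vial_gel in the frame of drawer_middle_floor between -0.037 and 0.037 m and x of vial_gel in the frame of drawer_middle_floor between -0.04 and 0.086 m) and distance of drawer_middle_tab from where it was at the start of the episode below 0.006 m and value of joint each of drawer_left, drawer_right below 0.003 m and ((y of vial_saline in the frame of drawer_left_floor between -0.037 and 0.037 m and x of vial_saline in the frame of drawer_left_floor between -0.04 and 0.086 m) or (y of vial_saline in the frame of drawer_right_floor between -0.037 and 0.037 m and x of vial_saline in the frame of drawer_right_floor between -0.04 and 0.086 m)) and ((y of vial_local in the frame of drawer_left_floor between -0.037 and 0.037 m and x of vial_local in the frame of drawer_left_floor between -0.04 and 0.086 m) or (y of vial_local in the frame of drawer_right_floor between -0.037 and 0.037 m and x of vial_local in the frame of drawer_right_floor between -0.04 and 0.086 m))) or ((y of vial_gel in the frame of drawer_right_floor between -0.037 and 0.037 m and x of vial_gel in the frame of drawer_right_floor between -0.04 and 0.086 m) and distance of drawer_right_tab from where it was at the start of the episode below 0.006 m and value of joint each of drawer_left, drawer_middle below 0.003 m and ((y of vial_saline in the frame of drawer_left_floor between -0.037 and 0.037 m and x of vial_saline in the frame of drawer_left_floor between -0.04 and 0.086 m) or (y of vial_saline in the frame of drawer_middle_floor between -0.037 and 0.037 m and x of vial_saline in the frame of drawer_middle_floor between -0.04 and 0.086 m)) and ((y of vial_local in the frame of drawer_left_floor between -0.037 and 0.037 m and x of vial_local in the frame of drawer_left_floor between -0.04 and 0.086 m) or (y of vial_local in the frame of drawer_middle_floor between -0.037 and 0.037 m and x of vial_local in the frame of drawer_middle_floor between -0.04 and 0.086 m)))) and angle between each of vial_saline, vial_local, vial_gel's own z axis and vertical below 0.2 rad and linear speed of each of vial_saline, vial_local, vial_gel below 0.02 m/s and distance of each of cement_bottle, beaker, tape_roll from where it was at the start of the episode below 0.02 m); the robot touches nothing.
It fails at once if the drawer with the green-capped vial is moved (more than 8 mm) (((y of vial_gel in the frame of drawer_left_floor between -0.037 and 0.037 m and x of vial_gel in the frame of drawer_left_floor between -0.04 and 0.086 m) and distance of drawer_left_tab from where it was at the start of the episode above 0.008 m) or ((y of vial_gel in the frame of drawer_middle_floor between -0.037 and 0.037 m and x of vial_gel in the frame of drawer_middle_floor between -0.04 and 0.086 m) and distance of drawer_middle_tab from where it was at the start of the episode above 0.008 m) or ((y of vial_gel in the frame of drawer_right_floor between -0.037 and 0.037 m and x of vial_gel in the frame of drawer_right_floor between -0.04 and 0.086 m) and distance of drawer_right_tab from where it was at the start of the episode above 0.008 m)).
It fails at once if a vial is touched by the robot (contact force between any of the arm, the fingers and vial_saline above 0.5 N or contact force between any of the arm, the fingers and vial_local above 0.5 N or contact force between any of the arm, the fingers and vial_gel above 0.5 N).
It fails at once if a vial is lifted or tipped (height (world z) of any of vial_saline, vial_local, vial_gel above 0.03 m or angle between any of vial_saline, vial_local, vial_gel's own z axis and vertical above 0.4 rad).
It fails at once if the bottle, beaker or tape roll is moved (distance of any of cement_bottle, beaker, tape_roll from where it was at the start of the episode above 0.02 m).
It also fails if it takes over 53 s, if anything falls off the work surface, if the arm or the gripper's body presses on something with over 40 N, if the wrist force passes 120 N, or if a joint passes its speed limit or range.

## Working session

There is one attempt and no reset: what is moved stays moved. The work goes in short steps, each a Python script; the robot and the scene stay as the last script left them, time stands still between calls to the robot, and variables do not carry over. Pictures are saved under pics/ and viewed, and the job is handed in when it is done.

```bash
mkdir -p pics; ls
python3 - <<'E'
from rig import *
import cv2, numpy as np
s=sense(); print(s['time_s'],s['position'])
for n in ['scene','side','wrist']:
    im,d=camera(n); cv2.imwrite(f'pics/{n}0.png',im[:,:,::-1]); np.save(f'pics/{n}0.npy',d)
    p=camera_params(n); print(n,{k:np.round(v,4).tolist() for k,v in p.items()})
E
```

```text
pics
0.0 [6.74458565e-01 4.39401411e-06 2.55241685e-01]
scene {'K': [[372.725, 0.0, 313.7782], [0.0, 372.725, 199.1456], [0.0, 0.0, 1.0]], 'position': [0.3454, -0.5008, 0.7046], 'rotation': [[0.8801, -0.3642, 0.3047], [-0.4746, -0.6529, 0.5903], [-0.016, -0.6641, -0.7475]]}
side {'K': [[361.3235, 0.0, 319.6055], [0.0, 361.3235, 196.9433], [0.0, 0.0, 1.0]], 'position': [0.3276, 0.7829, 0.5463], 'rotation': [[-0.9492, -0.1659, 0.2674], [-0.3145, 0.469, -0.8253], [0.0115, -0.8675, -0.4974]]}
wrist {'K': [[342.9903, 0.0, 318.3093], [0.0, 342.9903, 203.2137], [0.0, 0.0, 1.0]], 'tool_from_camera': [[0.0003, -0.2747, 0.9615, -0.1177], [-0.0009, -0.9615, -0.2747, 0.0697], [1.0, -0.0008, -0.0005, -0.0002], [0.0, 0.0, 0.0, 1.0]]}
```

View pics/scene0.png

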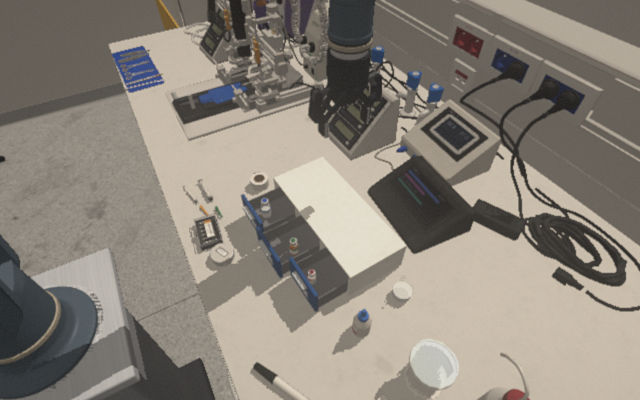

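View pics/side0.png

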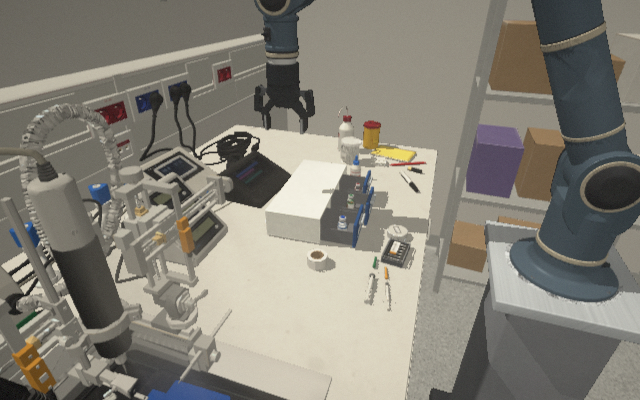

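View pics/wrist0.png

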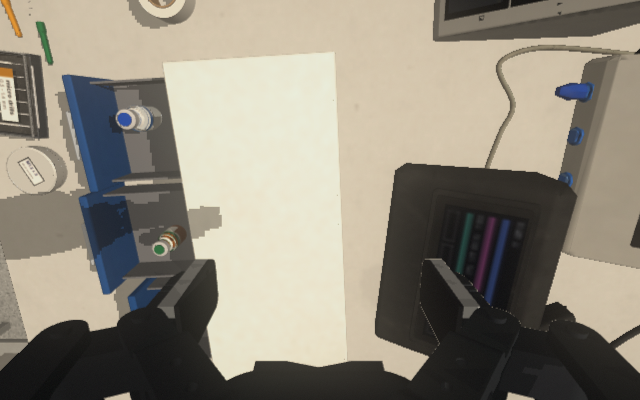

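The wrist picture shows the blue cap at (127,119) in the left drawer and the green cap at (160,248) in the middle one. The scene picture shows the red cap at (311,273) in the right drawer. So left and right get pushed, and the middle stays. Next I measure the chest top and the drawer fronts.

```bash
cat > h.py <<'E'
import numpy as np, cv2
from rig import *
def pose(n,s=None):
    p=camera_params(n)
    if n=='wrist':
        T=p['tool_from_camera']; R=np.array(s['tcp_rot']); return p['K'],R@T[:3,3]+s['position'],R@T[:3,:3]
    return p['K'],np.array(p['position']),np.array(p['rotation'])
def cloud(d,K,t,R):
    v,u=np.mgrid[:d.shape[0],:d.shape[1]]
    P=np.stack([(u-K[0,2])/K[0,0]*d,(v-K[1,2])/K[1,1]*d,d],-1)
    return P@R.T+t
def ray(uv,z,K,t,R):
    uv=np.atleast_2d(uv).astype(float)
    r=np.c_[(uv[:,0]-K[0,2])/K[0,0],(uv[:,1]-K[1,2])/K[1,1],np.ones(len(uv))]@R.T
    return t+r*((z-t[2])/r[:,2])[:,None]
E
python3 - <<'E'
from h import *
s=sense()
for n in ['scene','side','wrist']:
    im=cv2.imread(f'pics/{n}0.png'); d=np.load(f'pics/{n}0.npy'); K,t,R=pose(n,s)
    P=cloud(d,K,t,R)
    m=(d>0)&(abs(P[...,2]-.078)<.012)&(im.min(2)>150)&(P[...,0]>.45)&(P[...,0]<.9)&(abs(P[...,1])<.35)
    m=m.astype(np.uint8); c,_=cv2.findContours(m,cv2.RETR_EXTERNAL,cv2.CHAIN_APPROX_NONE)
    c=max(c,key=cv2.contourArea); zz=P[...,2][m>0]
    q=ray(c[:,0],.078,K,t,R)[:,:2]
    r=cv2.minAreaRect((q*1000).astype(np.float32)); print(n,'top z med',np.median(zz),'rect',r, np.round(cv2.boxPoints(r)).tolist())
    hsv=cv2.cvtColor(im,cv2.COLOR_BGR2HSV)
    b=cv2.inRange(hsv,(105,110,40),(125,255,255))&(((d>0)&(P[...,0]>.4)&(P[...,0]<.75)&(P[...,2]>.02)&(P[...,2]<.08)&(abs(P[...,1])<.3)).astype(np.uint8)*255)
    nn,l,st,ce=cv2.connectedComponentsWithStats(b)
    for i in range(1,nn):
        if st[i,4]>60:
            X=P[l==i]; print('  blue',st[i].tolist(),np.round(np.percentile(X,[2,50,98],axis=0),3).tolist())
im=cv2.imread('pics/scene0.png')[160:330,210:420]; cv2.imwrite('pics/sc_crop.png',cv2.resize(im,None,fx=3.5,fy=3.5,interpolation=cv2.INTER_CUBIC))
E
```

```text
scene top z med 0.07785350109556455 rect ((626.284912109375, -52.2684326171875), (138.36102294921875, 316.1913146972656), 3.318228244781494) [[548.0, 102.0], [566.0, -214.0], [705.0, -206.0], [686.0, 110.0]]
  blue [290, 258, 27, 38, 80] [[0.488, -0.21, 0.07], [0.492, -0.163, 0.072], [0.496, -0.118, 0.074]]
side top z med 0.08007163333540634 rect ((624.91748046875, -43.71488952636719), (142.5447235107422, 340.6383056640625), 3.4292242527008057) [[544.0, 122.0], [564.0, -218.0], [706.0, -209.0], [686.0, 131.0]]
wrist top z med 0.07809878328271092 rect ((626.239990234375, -48.08843994140625), (139.1787109375, 310.9644470214844), 3.1379013061523438) [[548.0, 103.0], [565.0, -207.0], [704.0, -200.0], [687.0, 111.0]]
  blue [63, 75, 73, 219, 5538] [[0.459, -0.103, 0.022], [0.469, 0.01, 0.059], [0.474, 0.084, 0.073]]
  blue [118, 113, 13, 13, 133] [[0.499, 0.053, 0.064], [0.505, 0.058, 0.066], [0.509, 0.063, 0.067]]
  blue [128, 278, 32, 33, 516] [[0.485, -0.132, 0.031], [0.491, -0.12, 0.057], [0.493, -0.112, 0.073]]
```

View pics/sc_crop.png

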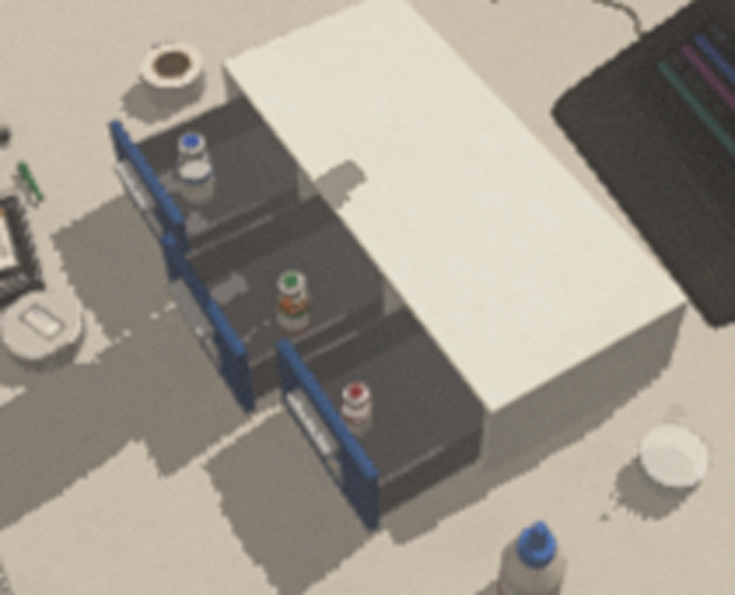

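The chest top fits as 138x316 mm at z=0.078, yaw about 0.057, with its front middle near (0.556,-0.055), in line with the sizes given. The left drawer's face is near x=0.46, which is close to the minimum reach. I'll compute the openings in the chest frame and test IK.

```bash
cat >> h.py <<'E'
YAW=0.0565; O=np.array([.5568,-.0555])
CX=np.array([np.cos(YAW),np.sin(YAW)]); CY=np.array([-CX[1],CX[0]])
def w2c(p): return (np.asarray(p)[...,:2]-O)@np.stack([CX,CY],1)
def c2w(x,y): return O+x*CX+y*CY
def rot(tilt,yaw=YAW):
    # tool x down, tilted forward (+ = tips point ahead); tool z = chest y
    x=np.r_[np.sin(tilt)*np.array([np.cos(yaw),np.sin(yaw)]),-np.cos(tilt)]
    z=np.r_[-np.sin(yaw),np.cos(yaw),0]; return np.stack([x,np.cross(z,x),z],1)
E
python3 - <<'E'
from h import *
s=sense(); print(np.round(s['tcp_rot'],2).tolist())
for n in ['scene','wrist']:
    im=cv2.imread(f'pics/{n}0.png'); d=np.load(f'pics/{n}0.npy'); K,t,R=pose(n,s)
    P=cloud(d,K,t,R); C=w2c(P)
    hsv=cv2.cvtColor(im,cv2.COLOR_BGR2HSV)
    b=(cv2.inRange(hsv,(100,80,30),(128,255,255))>0)&(d>0)
    for nm,y0 in [('left',.104),('mid',0),('right',-.104)]:
        r=b&(abs(C[...,1]-y0)<.056)&(C[...,0]>-.14)&(C[...,0]<-.05)&(P[...,2]>.066)&(P[...,2]<.08)
        if r.sum()<8: print(n,nm,'few',r.sum()); continue
        v,u=np.nonzero(r); q=w2c(ray(np.c_[u,v],.072,K,t,R))
        print(n,nm,r.sum(),'rim x',np.round(np.percentile(q[:,0],[5,25,50,75,95]),4),'y',np.round(np.percentile(q[:,1],[2,98]),4))
    a=(hsv[...,1]<60)&(hsv[...,2]>90)&(d>0)
    for nm,y0 in [('left',.104),('mid',0),('right',-.104)]:
        r=a&(abs(C[...,1]-y0)<.03)&(C[...,0]>-.14)&(C[...,0]<-.05)&(P[...,2]>.05)&(P[...,2]<.066)
        if r.sum()>5: print(n,nm,'tab?',r.sum(),np.round(np.percentile(C[r],[5,50,95],axis=0),4).tolist(),np.round(np.median(P[r][:,2]),3))
for tilt in (-.5,-.3,-.15,0,.15,.3,.6):
    for x in (-.14,-.12,-.03):
        for y in (.104,-.104):
            res=[]
            for fl in (1,-1):
                Rm=rot(tilt); Rm=Rm@np.diag([1,fl,fl])
                tip=np.r_[c2w(x-.011,y),.045]; q=inverse_kinematics(tip-.025*Rm[:,0],Rm); res.append(q is not None)
            print(tilt,x,y,res,end=' | ')
    print()
E
```

```text
[[-0.0, -0.0, 1.0], [-0.0, 1.0, 0.0], [-1.0, -0.0, -0.0]]
scene left 93 rim x [-0.0861 -0.0847 -0.0833 -0.0815 -0.0805] y [0.0531 0.1484]
scene mid 84 rim x [-0.0985 -0.0969 -0.0953 -0.0938 -0.0922] y [-0.0521  0.0505]
scene right 159 rim x [-0.0752 -0.0738 -0.0722 -0.0705 -0.0692] y [-0.1524 -0.0557]
scene left tab? 98 [[-0.0973, 0.0825], [-0.0921, 0.1053], [-0.0513, 0.121]] 0.063
scene mid tab? 98 [[-0.1095, -0.0211], [-0.1052, -0.0035], [-0.1, 0.0176]] 0.063
scene right tab? 122 [[-0.0861, -0.1253], [-0.0815, -0.1048], [-0.0764, -0.0857]] 0.064
wrist left 1507 rim x [-0.0863 -0.0841 -0.0813 -0.0785 -0.0763] y [0.0507 0.1525]
wrist mid 1056 rim x [-0.0982 -0.0961 -0.0935 -0.091  -0.0826] y [-0.0527  0.0514]
wrist right 158 rim x [-0.075  -0.0728 -0.0704 -0.0679 -0.0657] y [-0.0672 -0.0503]
wrist left tab? 274 [[-0.0968, 0.0858], [-0.0942, 0.1089], [-0.0521, 0.1236]] 0.064
wrist mid tab? 169 [[-0.1092, -0.0179], [-0.107, 0.0018], [-0.1049, 0.0206]] 0.064
-0.5 -0.14 0.104 [True, True] | -0.5 -0.14 -0.104 [True, True] | -0.5 -0.12 0.104 [True, True] | -0.5 -0.12 -0.104 [True, True] | 
[... 530 characters left out ...]
 0.104 [True, True] | 0 -0.12 -0.104 [True, True] | 0 -0.03 0.104 [True, True] | 0 -0.03 -0.104 [True, True] | 
0.15 -0.14 0.104 [True, True] | 0.15 -0.14 -0.104 [True, True] | 0.15 -0.12 0.104 [True, True] | 0.15 -0.12 -0.104 [True, True] | 0.15 -0.03 0.104 [True, True] | 0.15 -0.03 -0.104 [True, True] | 
0.3 -0.14 0.104 [False, False] | 0.3 -0.14 -0.104 [True, True] | 0.3 -0.12 0.104 [False, False] | 0.3 -0.12 -0.104 [True, True] | 0.3 -0.03 0.104 [True, True] | 0.3 -0.03 -0.104 [True, True] | 
0.6 -0.14 0.104 [False, False] | 0.6 -0.14 -0.104 [False, False] | 0.6 -0.12 0.104 [False, False] | 0.6 -0.12 -0.104 [False, False] | 0.6 -0.03 0.104 [False, False] | 0.6 -0.03 -0.104 [True, True] |
```

Rims and tabs agree in both views: tab faces at chest x -0.096 (left), -0.108 (middle) and -0.085 (right), so the drawers are open about 78, 90 and 67 mm. That is within the ranges given. I'll check heights in the approach corridor, then close the gripper and go to the left drawer.

Run:
```python
from h import *
s=sense()
for n in ['scene','wrist']:
    d=np.load(f'pics/{n}0.npy'); K,t,R=pose(n,s); P=cloud(d,K,t,R); C=w2c(P)
    for y0 in (.104,-.104):
        r=(d>0)&(abs(C[...,1]-y0)<.06)&(C[...,0]>-.22)&(C[...,0]<-.115)
        print(n,y0,r.sum(),np.percentile(P[r][:,2],[50,99,100]) if r.sum() else '')
Rm=rot(0)
command_gripper(0.0)
movep(np.r_[c2w(-.135,.104),.22],Rm)
s=sense(); print(s['time_s'],s['position'],s['finger_gap'])
im,d=camera('wrist'); cv2.imwrite('pics/w1.png',im[:,:,::-1]); np.save('pics/w1.npy',d)
im,d=camera('scene'); cv2.imwrite('pics/s1.png',im[:,:,::-1])
```

```text
scene 0.104 2028 [0.00196675 0.02221756 0.02448488]
scene -0.104 3071 [-0.00012365  0.00269884  0.0037823 ]
wrist 0.104 8207 [0.01039305 0.02229245 0.02348539]
wrist -0.104 4169 [-0.00010539  0.00153998  0.00208931]
2.225 [0.41708963 0.04065561 0.22043962] 5.972786840844887e-05
```

View pics/w1.png

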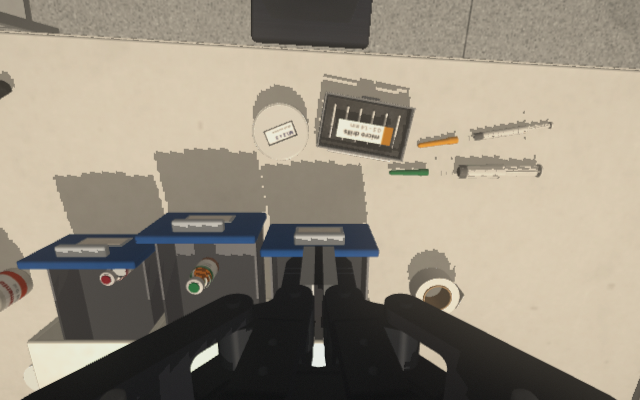

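View pics/s1.png

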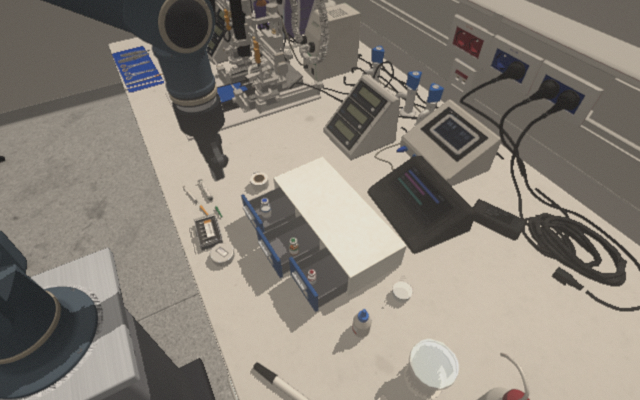

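The corridor's tallest things are 25 mm, below the fingertip path, and the closed tips (320,250) line up with the left tab at (320,237). I'll check the tip height from depth, then descend and push.

```bash
cat >> h.py <<'E'
def push(y,tabx,tipz=.047):
    Rm=rot(0); z=tipz+.025
    move_l(np.r_[c2w(tabx-.035,y),z],Rm,feed=.12)
    sleep(.2); s=sense(); print('down',s['time_s'],w2c(s['position']),s['wrist_force'])
    hit=move_l(np.r_[c2w(-.018+.006,y),z],Rm,feed=.04,until_force=15)
    s=sense(); print('push',hit,s['time_s'],w2c(s['position']),s['position'][2],s['wrist_force'])
    return hit
E
python3 - <<'E'
from h import *
s=sense(); d=np.load('pics/w1.npy'); P=cloud(d,*pose('wrist',s)); 
r=(d>0)&(d<.25)&(abs(w2c(P)[...,1]-.104)<.025); Q=P[r]; lo=Q[:,2]<Q[:,2].min()+.03
print('tip z',Q[:,2].min(),'x',np.percentile(w2c(Q[lo])[:,0],[0,50,100]),'y',np.percentile(w2c(Q[lo])[:,1],[0,100]), s['position'])
for lim in (.03,.05,.08):
    r=(d>0)&(d<.25)&(P[...,2]<Q[:,2].min()+lim)&(P[...,2]>.12); print(lim,np.percentile(w2c(P[r])[:,1],[0,100]))
print(push(.104,-.096))
im,d=camera('wrist'); cv2.imwrite('pics/w2.png',im[:,:,::-1]); np.save('pics/w2.npy',d)
im,d=camera('side'); cv2.imwrite('pics/sd2.png',im[:,:,::-1])
E
```

```text
tip z 0.19784024571241365 x [-0.14613348 -0.14478597 -0.14024159] y [0.0900518 0.1174578] [0.41709375 0.04073241 0.2202481 ]
0.03 [0.0900518 0.1174578]
0.05 [0.06805056 0.13883952]
0.08 [0.04342744 0.16298223]
down 3.9083 [-0.1306813   0.10397611] [-0.33615361 -0.16996103 -0.36060026]
push True 6.1833 [-0.02951203  0.10389431] 0.07121789094233341 [ 0.1898524  -0.31035998 -0.14300475]
True
```

View pics/w2.png

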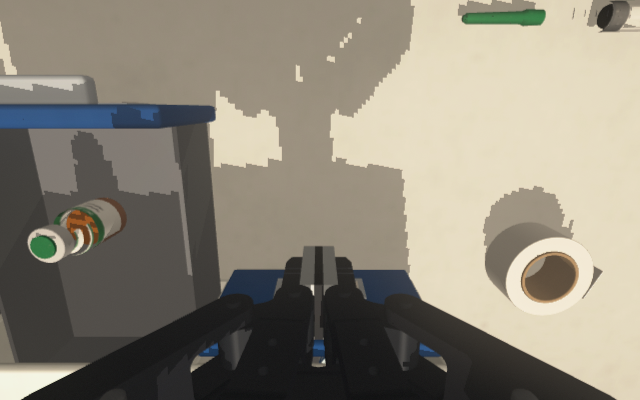

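View pics/sd2.png

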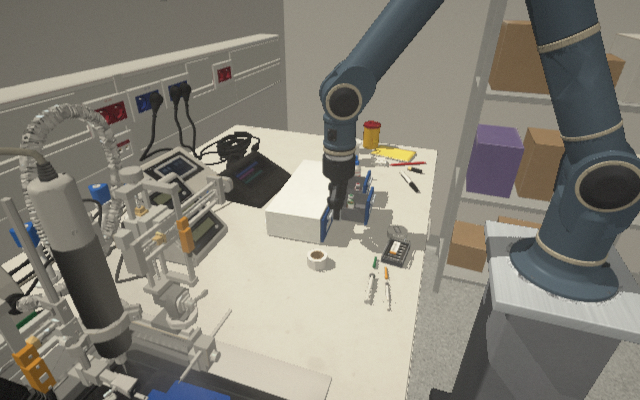

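The left drawer stopped on a force rise, with the tool face at chest x about -0.0185 (home is -0.018). The wrist view shows the front against the chest. The force dropped to zero afterwards, so I'll nudge again slowly to make sure it is seated.

Run:
```python
from h import *
z=sense()['position'][2]
for i in range(2):
    hit=move_l(np.r_[c2w(-.018+.004,.104),z],rot(0),feed=.015,until_force=12)
    s=sense(); print(hit,w2c(s['position']),np.round(s['wrist_force'],2)); 
    sleep(.3); s=sense(); print(w2c(s['position']),np.round(s['wrist_force'],2))
move_l(np.r_[c2w(-.05,.104),z],rot(0),feed=.1)
move_l(np.r_[c2w(-.13,.104),z],rot(0),feed=.15)
move_l(np.r_[c2w(-.13,.104),.2],rot(0),feed=.2)
movep(np.r_[c2w(-.13,-.104),.2],rot(0))
print(push(-.104,-.085))
z=sense()['position'][2]
hit=move_l(np.r_[c2w(-.018+.004,-.104),z],rot(0),feed=.015,until_force=12)
s=sense(); print(hit,w2c(s['position']),np.round(s['wrist_force'],2),s['time_s'])
im,d=camera('wrist'); cv2.imwrite('pics/w3.png',im[:,:,::-1])
```

```text
True [-0.02950599  0.10354913] [-0.67  0.2  -0.35]
[-0.03000237  0.10342849] [-0.38  0.   -0.38]
True [-0.02947529  0.10342307] [-0.21  0.56  0.63]
[-0.02997861  0.10334142] [-0.32  0.42 -0.81]
down 12.025 [-0.1197129  -0.10418347] [-0.01271287  0.49567548 -0.36765992]
push True 14.0667 [-0.02966214 -0.10398522] 0.07121077910774443 [ 1.02853364 -0.29121451  0.3231406 ]
True
True [-0.02968873 -0.10397056] [0.96 0.07 0.  ] 14.625
```

View pics/w3.png

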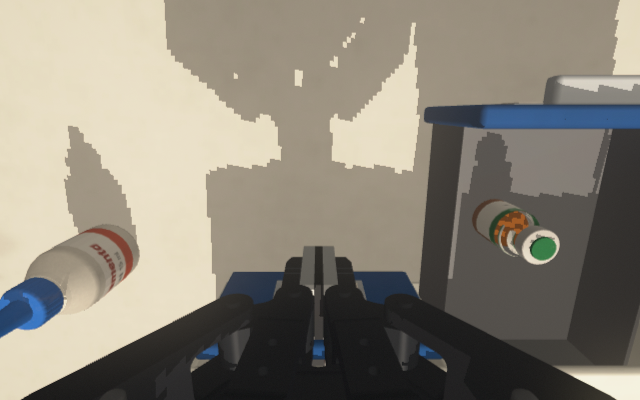

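Both drawers stop hard at the same tool position (-0.0296), which fits the mechanical stop. I'll back off, rise, and check with the cameras.

Run:
```python
from h import *
z=sense()['position'][2]
move_l(np.r_[c2w(-.05,-.104),z],rot(0),feed=.1)
move_l(np.r_[c2w(-.14,-.104),z],rot(0),feed=.15)
move_l(np.r_[c2w(-.14,-.104),.22],rot(0),feed=.2)
movep(np.r_[c2w(-.1,0),.33],rot(0))
sleep(.3); s=sense(); print(s['time_s'])
for n in ('wrist','scene'):
    im,d=camera(n); cv2.imwrite(f'pics/{n}4.png',im[:,:,::-1])
    K,t,R=pose(n,s); P=cloud(d,K,t,R); C=w2c(P); hsv=cv2.cvtColor(im,cv2.COLOR_RGB2HSV)
    b=(cv2.inRange(hsv,(100,80,30),(128,255,255))>0)&(d>0)
    for nm,y0 in [('left',.104),('mid',0),('right',-.104)]:
        r=b&(abs(C[...,1]-y0)<.045)&(C[...,0]>-.14)&(C[...,0]<.02)&(P[...,2]>.066)&(P[...,2]<.08)
        if r.sum()<8: print(n,nm,'few');continue
        v,u=np.nonzero(r); q=w2c(ray(np.c_[u,v],.072,K,t,R)); print(n,nm,r.sum(),np.round(np.percentile(q[:,0],[5,50,95]),4))
cv2.imwrite('pics/s4c.png',cv2.resize(cv2.imread('pics/scene4.png')[160:340,200:430],None,fx=3,fy=3))
```

```text
17.65
wrist left 305 [-0.0087 -0.006  -0.0035]
wrist mid 570 [-0.1    -0.0965 -0.0931]
wrist right 296 [-0.0083 -0.0067 -0.0042]
scene left 37 [-0.0061 -0.0045 -0.0021]
scene mid 101 [-0.0981 -0.0955 -0.0929]
scene right 72 [-0.0065 -0.0049 -0.0025]
```

View pics/s4c.png

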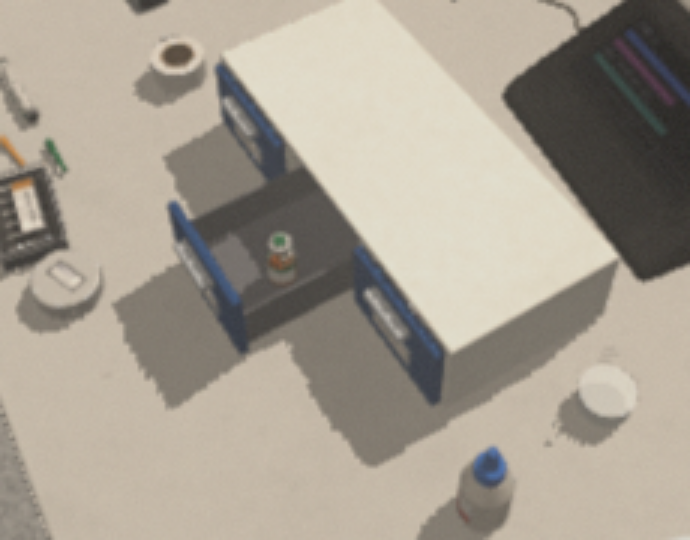

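View pics/wrist4.png

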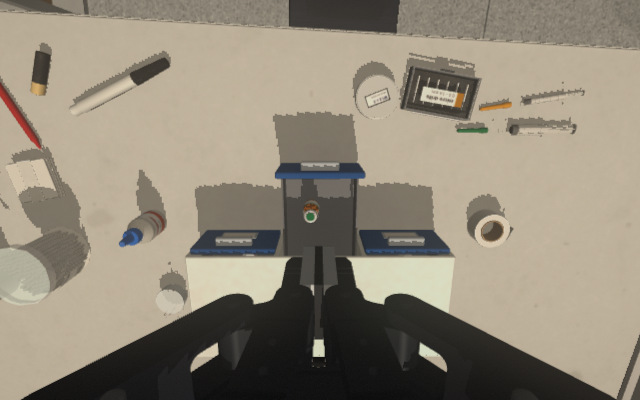

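The left (405,240) and right (235,240) fronts sit flush with the chest, with outer faces about 6–9 mm out (8 expected). The middle rim is unchanged in the scene view (-0.0955, was -0.0953) and the green vial stands upright. The tape roll, bottle and beaker look as they did before.

```bash
python3 -c "
from rig import *
finish_job(); print(sense()['time_s'])"
```

```text
the job is handed in; nothing more can be done
the job is handed in; nothing more can be done
```

I pushed the left drawer (blue cap) and the right drawer (red cap) home with the closed fingertips on their tabs. The middle drawer (green cap) was left open, and I handed the job in at about 18 s of the 53 s allowed.

**Pushed drawers:** Both stopped hard at the same tool position, chest x about -0.030, and a slow second push moved neither. That puts the tab faces at about -18.6 mm against the nominal -18, if the fingers' pushing edge lies 11 mm ahead of the TCP. In the last pictures the outer faces read 6 mm out in the scene view and 8–9 mm in the wrist view (8 nominal), so the views differ by 2–3 mm.

**Green drawer:** Its rim moved 0.2 mm in the scene view, which is within noise. The wrist view differs by about 3 mm from the first one, but it was taken from another pose and fits the usual calibration error.

**Vials and bystanders:** The green vial is upright. The tape roll, bottle and beaker look unmoved, judged by eye only. The blue and red vials can't be seen inside the shut drawers, so whether they are still upright is not confirmed. They were pushed at only 0.04 m/s.

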